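# Seat a downlight in its test jig and snap the toggle clamp shut

### The job

First push the round LED downlight along its channel in the test jig until it is fully home against the end stop, then push the black clamp handle over its dead point so that it snaps into lock and the clamp arm comes down on the lamp. Nothing is gripped or picked up, it is all pushing with the fingertips: the lamp stays flat on the jig, and the bulbs, the bin and the screwdriver around are left alone.

Things in the scene. Friction and masses are not known exactly. Their poses are not given: they have to be found in the camera images.
- jig: Fixed test jig: dark steel plate 200 x 205 mm, 12 mm thick (own x -130 to +70, y -65 to +140 mm), with a white channel and a toggle clamp. Origin at table height, under the centre of the lamp when the lamp is home. +x: the way the lamp is pushed home along the channel, which is centred on y = 0 and open at its -x end. +y: towards the clamp. z up.
- stop (a point): End stop of the channel: middle of the face that the lamp meets, 36 mm to +x of the jig's origin, 23 mm above the table; axes as the jig's. The stop is a white bar 10 mm thick, 22 mm high above the plate. The channel is 79 mm wide inside; its white walls are 8 mm thick, 15 mm high above the plate and run from jig x = -80 to +46 mm.
- lamp: Round LED downlight lying in the channel: aluminium body 72 mm diameter, white top 68 mm, 32 mm high, about 0.3 kg, loose. It starts at x = -80 to -50 mm in the jig's frame, on the jig's plate, and slides along the channel with 3 mm of play each side. Origin: centre of its underside; z up.
- handle (a joint): Handle angle (rad). 0: open, leaning 0.35 from upright towards jig -y; grows as it swings to +y. Dead point at 0.52 (0.17 past upright): a spring drives it back to 0 before that, and beyond it on to the lock at 1.57, where it stays. Starting it takes about 9 N square to the handle 95 mm from the pivot, falling to none at the dead point; then it snaps to +y by itself.
- handle_end (a point): Centre of the free end of the clamp's handle, 133 mm from the pivot. The black grip, a cylinder 20 mm in diameter, covers the last 78 mm. The handle swings in the plane jig x = 43 mm; its end is about 185 mm above the table when open, 193 mm upright, 106 mm locked (then at jig y = 225 mm).
- handle_pivot (a point): Pivot of the handle, its axis along the jig's x: at x = 43, y = 100, z = 60 mm in the jig's frame; axes as the jig's. Beside it the clamp's steel cheeks stand at jig x = 0 to 26, y = 72 to 118 mm, up to 69 mm above the table.
- clamp_arm (a joint): Angle of the steel clamp arm (rad), tied to the handle: 0 raised (handle open), 1.9 level, its rubber pad on the lamp (handle locked). It turns about jig x = 13, y = 82, z = 60 mm, is 76 mm long and 12 mm wide. Raised it leans a little to +y; as the handle is pushed it swings over upright (at most 137 mm above the table) and down to -y.
- bulb0: Bystander: white LED bulb (60 mm diameter) in a black lampholder on a plywood foot 70 x 70 mm, 127 mm high in all, loose. Origin: centre of its underside.
- bulb1: Bystander: a second bulb on a foot, same as bulb0.
- screw_bin: Bystander: grey open bin 90 x 70 x 35 mm, loose. Origin: centre of its underside.
- driver: Bystander: screwdriver with a black handle lying on the table, loose.

How it is judged:
By the outcome, as a careful person would: the job done as asked, in the order asked, and still so for the second after the job is handed in, with the robot touching nothing.
It also fails if it takes over 50 s, if anything falls off the work surface, if the arm or the gripper's body presses on something with over 40 N, if the wrist force passes 120 N, or if a joint passes its speed limit or range.

### The arm

A 7-joint arm with a two-finger parallel gripper is mounted at the origin on the work surface. World frame = base frame: x ahead of the robot, y to its left, z up, the work surface at z = 0. Lengths are in m, angles in rad, forces in N, time in s.
With the tool pointing down it reaches from about 0.4 to 0.85 m from the base axis. Payload 10.4 kg.
Tool frame: the origin (TCP) lies between the finger pads; the fingertips stand 22 mm ahead of it and the grasp point (between the pads) lies 3 mm ahead of it (r.nose_length is the distance from the TCP to the fingertips, in m); z points along the fingers, y is the line along which they close (so a half turn about z gives the same grasp; the last joint's range is limited). The gripper opens to 87 mm and grips with 3 to 60 N. Pads are 19 mm wide; open, the fingers measure 117 mm over their backs; the gripper's body (75 mm by 190 mm) begins 51 mm behind the grasp point.
Start: joints at [1.258, 0.332, -0.065, 1.46, 0.022, 1.35, -0.088], TCP at [0.179, -0.599, 0.245] pointing down, gripper open.
Joint ranges: [-2.6, 2.6], [-0.5, 2.12], [-1.47, 1.34], [0.16, 2.42], [-1.27, 4.41], [0.06, 2.06], [-2.6, 2.6]. Speed limits (rad/s): [2.22, 2.22, 2.79, 2.79, 3.14, 3.14, 3.14].

### API

Orientations are given as a unit quaternion [x, y, z, w].
In Python, from bench import readout, cams, r gives the robot as it stands. The module is installed in compiled form; this text tells all that it offers.
- The arm moves only by the tool step_arm, never from a script. Its argument "deltas" is a list that holds one entry, the list of rows, each a list of 7 numbers: the turn, a rotation vector about the tool's x, y, z in rad, then the shift along the tool's x, y, z in m, then the opening in per cent of the stroke, from 0 (shut) to 100 (fully open). A call has 1 to 20 rows; each row is the pose to reach, as a shift and turn from the pose commanded when the call began, along the tool's axes at that moment; what a row does not reach only later rows make up. A row lasts 1/8 s, in which the tool goes at most 62.5 mm and 10.7 degrees, less where a joint would pass 70% of its speed; a pose out of reach is approached as far as the arm can. A call with a gripper value outside its range is refused whole. The fingers move at their own pace and stop on an object; "squeeze" is the grip in N (left out, the last holds). Time passes only in rows, so rows that repeat a pose let the fingers close. It gives the time, the measured TCP pose, the force, the opening and the grip force at its end, in the units of the state.
- readout.read_state(): the state, without advancing time (a new reading comes with each control period).
- cams.camera(name): name is "side" or "top" or "wrist"; returns a dict with "img" (480x640x3 uint8, red, green, blue), "fx", "fy", "cx", "cy" (pixels), "origin" and "rotation" of the camera in the world; the wrist camera has in their place "T_tool_cam" (4x4, takes a point from camera to tool coordinates, whose origin is the TCP and whose axes are the flange's). Camera axes: x right, y up, looking along -z (the intrinsics and any distortion apply to the point x, -y, -z); pixel columns grow to the right and rows downward; lengths in m; the calibration is good to about 2 mm. A picture is of the moment at which its call begins: read the wrist's pose just before it. There is no depth.
- r.close_job(): hands the job in; it is judged then, once.
The state is a dict: "time": time; "joint_positions": joint angles; "joint_vel": joint speeds; "joint_torque": joint torques, N m; "ee_pos": TCP position; "eef_rot": TCP orientation; "ft_force": force on the tool from outside, world axes, zero at the start; "torque": the same for the moment, N m; "width": finger opening in m; "grip_force": force on a finger pad.
Only numpy, scipy, OpenCV 4.12 (cv2) and the standard library are available. Lean on these libraries where they do the work, as an engineer would, in place of code of your own. Each camera call takes 0.05 s, during which the arm holds its last target. There are 200 camera calls.

## Working session

There is one attempt and no reset: what is moved stays moved. The work goes in short steps, Python scripts to look and compute and a tool call to move; the robot and the scene stay as the last step left them, time stands still between calls to the robot, and variables do not carry over. Pictures are saved under pics/ and viewed, at most 10 in all, crops included, and the job is handed in when it is done.

Besides the shell and the picture viewer there is one more tool, called after "Request:" as name(argument=value, ...), one argument or row to a line, values as JSON. step_arm: Moves the arm, as the interface text tells. Its arguments: {"type":"object","properties":{"deltas":{"type":"array"},"squeeze":{"type":"number"}},"required":["deltas"]}

```bash
mkdir -p pics
python3 - <<'E'
from bench import readout,cams,r
import cv2,numpy as np
s=readout.read_state();print(s['time'],s['ee_pos'],s['eef_rot'],s['width'],s['ft_force'],r.nose_length)
for n in('top','side'):
    c=cams.camera(n);cv2.imwrite(f'pics/{n}0.png',c['img'][:,:,::-1])
    print(n,{k:(np.round(v,4).tolist() if not isinstance(v,dict) else v) for k,v in c.items() if k!='img'})
E
```

```text
0.0 [ 0.17851995 -0.59861425  0.24375242] [ 9.89517699e-01  1.44409930e-01 -1.23760663e-04 -6.93363479e-04] 0.0871975131112309 [-0.35185307 -0.39293437  0.37254023] 0.022
top {'fx': 549.3126, 'fy': 549.3126, 'cx': 317.4018, 'cy': 236.6417, 'origin': [0.464, -0.0758, 1.1812], 'rotation': [0.0436, -0.0477, -0.6978, 0.7134]}
side {'fx': 553.9274, 'fy': 553.9274, 'cx': 317.4039, 'cy': 238.3191, 'origin': [0.2412, 0.7237, 0.7103], 'rotation': [-0.1075, 0.4708, 0.8561, -0.1838]}
```

View pics/top0.png

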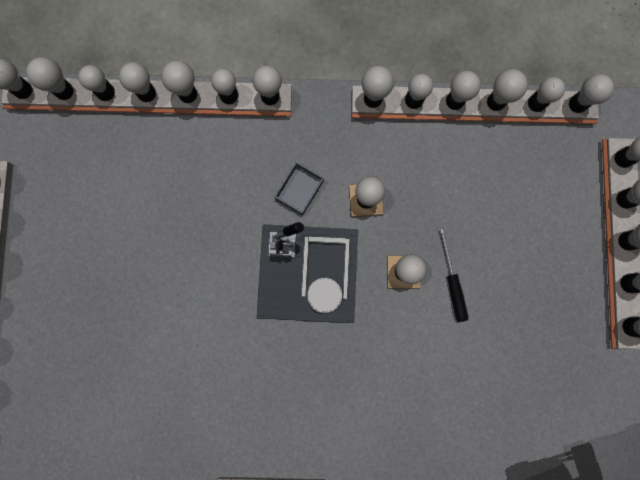

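View pics/side0.png

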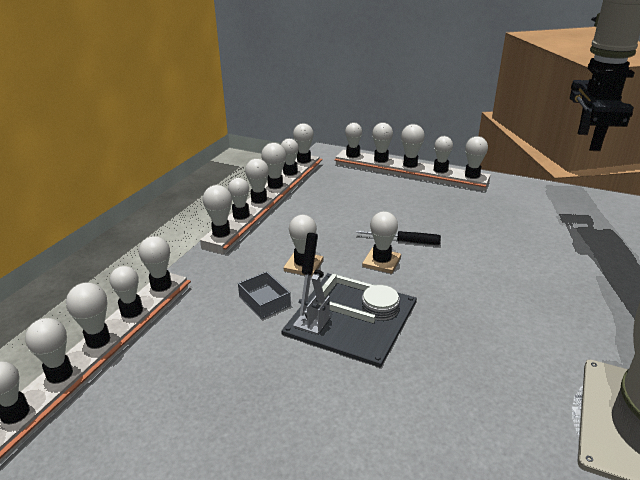

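The top view shows the jig plate at about px (258–357, 225–322), with its +x up in the image and +y to the left. The lamp is at (325, 295) and the open handle's end is near (297, 229). The bulbs, at (370, 192) and (410, 270), stand clear of the plate. The side view agrees.

```bash
cat > h.py <<'E'
from bench import readout,cams,r
import cv2,numpy as np
from scipy.spatial.transform import Rotation as R
def rays(c,uv):
    uv=np.atleast_2d(np.asarray(uv,float))
    d=np.c_[(uv[:,0]-c['cx'])/c['fx'],-(uv[:,1]-c['cy'])/c['fy'],-np.ones(len(uv))]
    q=np.array(c['rotation'],float)
    M=q if q.shape==(3,3) else R.from_quat(q).as_matrix()
    return d@M.T
def onplane(c,uv,z):
    d=rays(c,uv);o=np.array(c['origin']);return o+d*((z-o[2])/d[:,2])[:,None]
def lamp(c):
    g=c['img'].max(2);m=((g>140)*255).astype('uint8');m=cv2.morphologyEx(m,cv2.MORPH_OPEN,np.ones((9,9)))
    out=[]
    for k in cv2.findContours(m,0,2)[0]:
        x,y=k.reshape(-1,2).mean(0)
        if 255<x<360 and 220<y<325: out.append(cv2.minEnclosingCircle(k))
    return out
E
python3 - <<'E'
from h import *
c=cams.camera('top');g=cv2.cvtColor(c['img'],cv2.COLOR_RGB2GRAY)
m=((g<75)*255).astype('uint8');m[:215]=0;m[330:]=0;m[:,:250]=0;m[:,365:]=0
m=cv2.morphologyEx(m,cv2.MORPH_OPEN,np.ones((5,5)))
k=max(cv2.findContours(m,0,2)[0],key=cv2.contourArea)
k=k.reshape(-1,2)
P=onplane(c,k,.012)[:,:2].astype('float32')
rc=cv2.minAreaRect(P);print(rc);print(cv2.boxPoints(rc))
a=cv2.boxPoints(rc)
# walls white mask
w=((g>130)*255).astype('uint8');w[:232]=0;w[305:]=0;w[:,:300]=0;w[:,352:]=0
L=lamp(c);print(L)
for l in L: print(onplane(c,l[0],.044),l[1]*2*1.137/549)
ww=cv2.findNonZero(w).reshape(-1,2);Q=onplane(c,ww,.027)[:,:2];print(Q.min(0),Q.max(0))
o=cv2.resize(c['img'][210:335,245:370],None,fx=4.8,fy=4.8,interpolation=cv2.INTER_CUBIC);cv2.imwrite('pics/topz.png',o[:,:,::-1])
E
```

```text
((0.541325569152832, -0.06114800274372101), (0.20519138872623444, 0.21014165878295898), 88.34529876708984)
[[ 0.433336   -0.1606669 ]
 [ 0.64339006 -0.16673493]
 [ 0.6493151   0.03837089]
 [ 0.43926108  0.04443893]]
[((324.31170654296875, 294.6407775878906), 17.010894775390625)]
[[ 0.49176568 -0.09756624  0.044     ]] 0.07046042753959614
[ 0.47215989 -0.1463931 ] [ 0.6135881  -0.05070804]
```

View pics/topz.png

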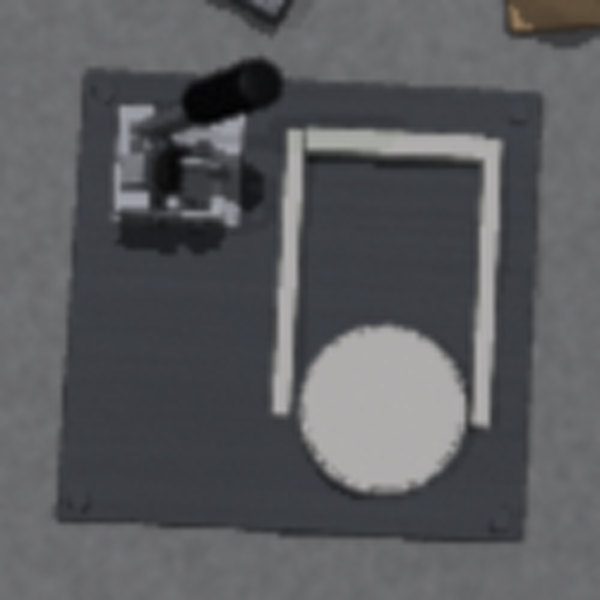

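The zoom shows the plate corners at zoom px TL (84, 70), TR (541, 93), BR (521, 540) and BL (57, 520). The lamp is at (384, 408) and the handle's end at (258, 84).

Run:
```python
from h import *
c=cams.camera('top')
uv=np.array([[84,70],[541,93],[521,540],[57,520]])/4.8+[245-.4,210-.4]
P=onplane(c,uv,.012)[:,:2]
J=np.array([[70,140],[70,-65],[-130,-65],[-130,140]])/1000.
U,_,Vt=np.linalg.svd((J-J.mean(0)).T@(P-P.mean(0)));M=Vt.T@np.diag([1,np.linalg.det(Vt.T@U.T)])@U.T
t=P.mean(0)-M@J.mean(0);yaw=np.arctan2(M[1,0],M[0,0]);print('jig',t,yaw,(P-(J@M.T+t))*1000)
# walls check: bar corners outer top z=.034 ; wall ends z=.027 
toJ=lambda p:(p[:,:2]-t)@M*1000
z=lambda a:np.array(a)/4.8+[244.6,209.6]
print('stop outer corners (46,+-47.5)',toJ(onplane(c,z([[289,130],[502,141]]),.034)))
print('wall ends (-80,..)',toJ(onplane(c,z([[273,413],[491,427]]),.027)))
lp=onplane(c,lamp(c)[0][0],.044);print('lamp',toJ(lp))
print('handle end',toJ(onplane(c,z([[258,84]]),.185)))
np.savez('jig.npz',t=t,M=M)
s=readout.read_state();T=R.from_quat(s['eef_rot']).as_matrix();print(T.round(3),s['time'])
# target tool: x along jig x, z down
G=np.c_[np.r_[M[:,0],0],np.r_[-M[:,1],0],[0,0,-1]]
print('rotvec',R.from_matrix(T.T@G).as_rotvec())
for n,j,zz in[('lamp push start',(-150,0),.12)]:
    w=np.r_[t+M@(np.array(j)/1000),zz];print(n,w,T.T@(w-s['ee_pos']))
```

```text
jig [ 0.56700971 -0.09930363] -0.026342931062345528 [[-0.3126886  -0.13804728]
 [-0.66521695 -0.2107393 ]
 [ 1.04739929  0.84698104]
 [-0.06949374 -0.49819446]]
stop outer corners (46,+-47.5) [[ 44.27400604  46.23091159]
 [ 43.98920373 -47.33526223]]
wall ends (-80,..) [[-79.21948306  47.00738143]
 [-80.69876371 -48.05992304]]
lamp [[-75.26368259  -0.24513528]]
handle end [[41.92317755 55.60059634]]
[[ 0.958  0.286 -0.   ]
 [ 0.286 -0.958  0.001]
 [-0.    -0.001 -1.   ]] 0.2
rotvec [-8.98028319e-04  1.85560600e-04  3.16225145e-01]
lamp push start [ 0.41706175 -0.09535265  0.12      ] [ 0.37243927 -0.41407097  0.12440697]
```

The corner fit is good to about 1 mm. Next I move behind the lamp, with the gripper shut.

Request:
step_arm(
  deltas=[
    [[0, 0, 0.06, 0.037, -0.041, 0, 0], [0, 0, 0.12, 0.074, -0.083, 0, 0], [0, 0, 0.18, 0.112, -0.124, 0, 0], [0, 0, 0.24, 0.149, -0.166, 0, 0], [0, 0, 0.28, 0.186, -0.207, 0, 0], [0, 0, 0.316, 0.223, -0.248, 0, 0], [0, 0, 0.316, 0.261, -0.29, 0, 0], [0, 0, 0.316, 0.298, -0.331, 0, 0], [0, 0, 0.316, 0.335, -0.373, 0, 0], [0, 0, 0.316, 0.372, -0.414, 0, 0], [0, 0, 0.316, 0.372, -0.414, 0.04, 0], [0, 0, 0.316, 0.372, -0.414, 0.08, 0], [0, 0, 0.316, 0.372, -0.414, 0.12, 0], [0, 0, 0.316, 0.372, -0.414, 0.125, 0], [0, 0, 0.316, 0.372, -0.414, 0.125, 0]],
  ],
)

```text
time: 2.08
ee_pos: [0.4173, -0.0959, 0.1205]
eef_rot: [1.0, -0.013, 0.0, 0.0]
ft_force: [0.1, -0.6, 0.3]
width: 0.0004
grip_force: 0.0
```

```bash
cat >> h.py <<'E'
def where():
    z=np.load('jig.npz');s=readout.read_state();M,t=z['M'],z['t']
    T=R.from_quat(s['eef_rot']).as_matrix();p=np.array(s['ee_pos'])
    print('t',s['time'],'jig',np.round(np.r_[(p[:2]-t)@M,p[2]]*1000,1),'toolx/y in jig',np.round(M.T@T[:2,:2],3).tolist(),'zax',T[:,2].round(3),'F',np.round(s['ft_force'],1),'w',round(s['width'],4))
E
python3 - <<'E'
from h import *
where();c=cams.camera('side');cv2.imwrite('pics/s1.png',c['img'][:,:,::-1])
E
```

```text
t 2.075 jig [-149.8   -0.6  120.5] toolx/y in jig [[1.0, 0.0], [0.0, -1.0]] zax [ 0.001 -0.    -1.   ] F [ 0.1 -0.6  0.3] w 0.0004
```

View pics/s1.png

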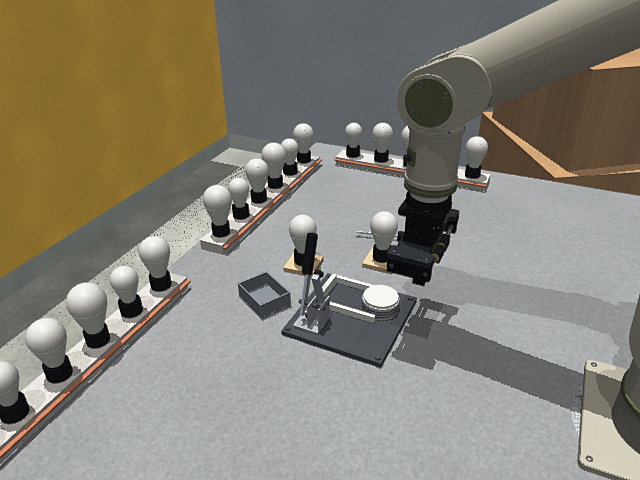

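The shut gripper stands behind the lamp, whose centre is at px (381, 297), and it is clear of bulb1. I lower it and push.

Request:
step_arm(
  deltas=[
    [[0, 0, 0, 0, 0, 0.03, 0], [0, 0, 0, 0, 0, 0.055, 0], [0, 0, 0, 0, 0, 0.073, 0], [0, 0, 0, 0, 0, 0.073, 0], [0, 0, 0, 0.01, 0, 0.073, 0], [0, 0, 0, 0.02, 0, 0.073, 0], [0, 0, 0, 0.026, 0, 0.073, 0], [0, 0, 0, 0.032, 0, 0.073, 0], [0, 0, 0, 0.038, 0, 0.073, 0], [0, 0, 0, 0.044, 0, 0.073, 0], [0, 0, 0, 0.05, 0, 0.073, 0], [0, 0, 0, 0.056, 0, 0.073, 0], [0, 0, 0, 0.062, 0, 0.073, 0], [0, 0, 0, 0.068, 0, 0.073, 0], [0, 0, 0, 0.074, 0, 0.073, 0], [0, 0, 0, 0.08, 0, 0.073, 0], [0, 0, 0, 0.086, 0, 0.073, 0], [0, 0, 0, 0.09, 0, 0.073, 0], [0, 0, 0, 0.094, 0, 0.073, 0], [0, 0, 0, 0.094, 0, 0.073, 0]],
  ],
)

```text
time: 4.62
ee_pos: [0.5113, -0.0983, 0.0466]
eef_rot: [1.0, -0.013, 0.0, -0.0]
ft_force: [-0.7, -0.3, -0.3]
width: 0.0005
grip_force: 0.0
```

```bash
python3 -c "
from h import *
where()"
```

```text
t 4.625 jig [-55.7  -0.5  46.6] toolx/y in jig [[1.0, 0.0], [0.0, -1.0]] zax [ 0.001  0.    -1.   ] F [-0.7 -0.3 -0.3] w 0.0005
```

Request:
step_arm(
  deltas=[
    [[0, 0, 0, 0.002, 0, 0, 0], [0, 0, 0, 0.004, 0, 0, 0], [0, 0, 0, 0.006, 0, 0, 0], [0, 0, 0, 0.007, 0, 0, 0], [0, 0, 0, 0.008, 0, 0, 0], [0, 0, 0, 0.009, 0, 0, 0], [0, 0, 0, 0.009, 0, 0, 0]],
  ],
)

```text
time: 5.5
ee_pos: [0.5189, -0.0986, 0.0464]
eef_rot: [1.0, -0.013, -0.001, 0.0]
ft_force: [-6.3, 0.9, 4.8]
width: 0.0003
grip_force: 3.5
```

Request:
step_arm(
  deltas=[
    [[0, 0, 0, 0.001, 0, 0, 0], [0, 0, 0, 0.002, 0, 0, 0], [0, 0, 0, 0.002, 0, 0, 0]],
  ],
)

```text
time: 5.88
ee_pos: [0.5192, -0.0986, 0.0462]
eef_rot: [1.0, -0.013, -0.003, 0.0]
ft_force: [-15.4, 0.8, 13.8]
width: 0.0005
grip_force: 8.1
```

Request:
step_arm(
  deltas=[
    [[0, 0, 0, -0.01, 0, 0, 0], [0, 0, 0, -0.025, 0, 0, 0], [0, 0, 0, -0.03, 0, -0.03, 0], [0, 0, 0, -0.03, 0, -0.07, 0], [0, 0, 0, -0.03, 0, -0.12, 0], [0, 0, 0, -0.03, 0, -0.17, 0], [0, 0, 0, -0.05, 0, -0.2, 0], [0, 0, 0, -0.09, 0, -0.2, 0], [0, 0, 0, -0.13, 0, -0.2, 0], [0, 0, 0, -0.15, 0, -0.2, 0], [0, 0, 0, -0.15, 0, -0.2, 0]],
  ],
)

```text
time: 7.25
ee_pos: [0.3709, -0.095, 0.2466]
eef_rot: [1.0, -0.014, 0.001, 0.001]
ft_force: [0.6, 0.3, 0.1]
width: 0.0005
grip_force: 0.0
```

Run:
```python
from h import *
where();z=np.load('jig.npz');c=cams.camera('top');L=lamp(c);print(L)
for l in L: print((onplane(c,l[0],.044)[0,:2]-z['t'])@z['M']*1000)
a=cv2.resize(c['img'][210:335,245:370],None,fx=4.2,fy=4.2,interpolation=2)
cv2.imwrite('pics/t2.png',a[:,:,::-1])
```

```text
t 7.25 jig [-196.2   -0.9  246.6] toolx/y in jig [[1.0, -0.001], [-0.001, -1.0]] zax [ 0.001 -0.002 -1.   ] F [0.6 0.3 0.1] w 0.0005
[((325.7125244140625, 258.3797302246094), 16.93166732788086)]
[-0.27609474  0.32661351]
```

View pics/t2.png

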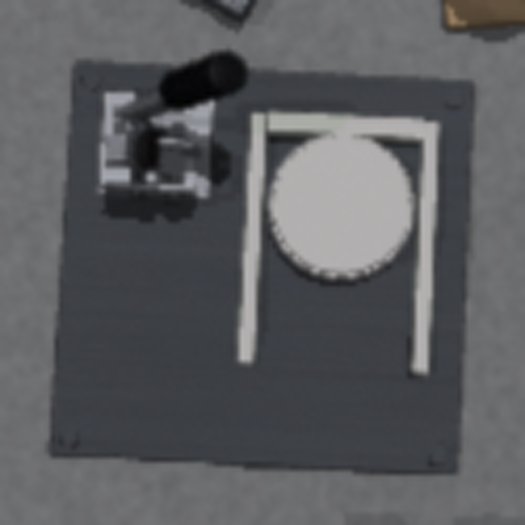

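The lamp is now at zoom px (340, 205) against the stop bar. Measured in the jig's frame it is at (-0.3, 0.3) mm, so it is home. Next I move to the -y side of the handle.

Request:
step_arm(
  deltas=[
    [[0, 0, 0, 0.04, -0.004, 0, 0], [0, 0, 0, 0.08, -0.008, 0, 0], [0, 0, 0, 0.12, -0.01, 0, 0], [0, 0, 0, 0.16, -0.012, 0, 0], [0, 0, 0, 0.2, -0.014, 0, 0], [0, 0, 0, 0.23, -0.015, 0, 0], [0, 0, 0, 0.239, -0.015, 0.0, 0], [0, 0, 0, 0.239, -0.015, 0.03, 0], [0, 0, 0, 0.239, -0.015, 0.06, 0], [0, 0, 0, 0.239, -0.015, 0.08, 0], [0, 0, 0, 0.239, -0.015, 0.085, 0], [0, 0, 0, 0.239, -0.015, 0.085, 0]],
  ],
)

```text
time: 8.8
ee_pos: [0.6114, -0.086, 0.1622]
eef_rot: [1.0, -0.013, 0.0, 0.0]
ft_force: [-0.1, 0.3, 0.4]
width: 0.0004
grip_force: 0.0
```

Run:
```python
from h import *
where();c=cams.camera('side');cv2.imwrite('pics/s3.png',cv2.resize(c['img'][130:380,200:470],None,fx=2.2,fy=2.2)[:,:,::-1])
```

```text
t 8.8 jig [ 44.   14.4 162.2] toolx/y in jig [[1.0, 0.0], [0.0, -1.0]] zax [ 0.001 -0.    -1.   ] F [-0.1  0.3  0.4] w 0.0004
```

View pics/s3.png

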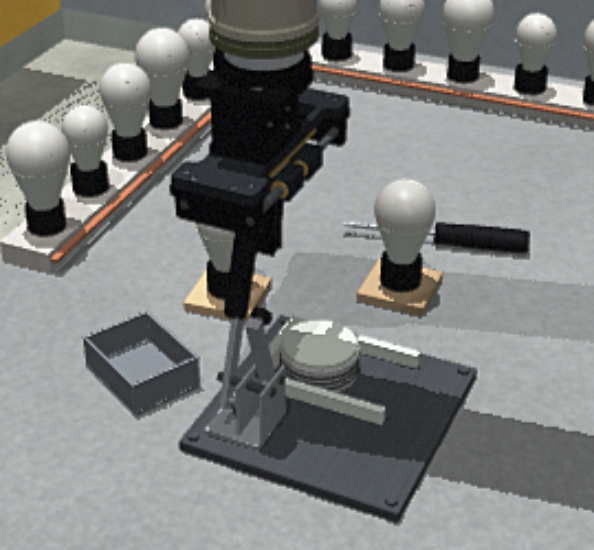

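The fingers stand just on the -y side of the handle, with the gripper's body above the handle's end (crop px (240, 240)). I start pushing.

Request:
step_arm(
  deltas=[
    [[0, 0, 0, 0, -0.006, 0, 0], [0, 0, 0, 0, -0.012, 0, 0], [0, 0, 0, 0, -0.018, 0, 0], [0, 0, 0, 0, -0.024, 0, 0], [0, 0, 0, 0, -0.03, 0, 0], [0, 0, 0, 0, -0.036, 0, 0]],
  ],
)

```text
time: 9.6
ee_pos: [0.6135, -0.0535, 0.164]
eef_rot: [1.0, -0.015, 0.002, 0.002]
ft_force: [-0.4, -9.1, 12.0]
width: 0.0006
grip_force: 6.1
```

The upward force comes from the handle's end rising, so I raise the tool a little while pushing.

Request:
step_arm(
  deltas=[
    [[0, 0, 0, 0, -0.001, -0.005, 0], [0, 0, 0, 0, -0.003, -0.01, 0], [0, 0, 0, 0, -0.006, -0.012, 0], [0, 0, 0, 0, -0.012, -0.014, 0], [0, 0, 0, 0, -0.016, -0.014, 0]],
  ],
)

```text
time: 10.22
ee_pos: [0.6125, -0.0333, 0.1758]
eef_rot: [1.0, -0.013, 0.0, -0.0]
ft_force: [-1.5, -3.6, 2.7]
width: 0.0003
grip_force: 2.3
```

Request:
step_arm(
  deltas=[
    [[0, 0, 0, 0, -0.006, -0.001, 0], [0, 0, 0, 0, -0.012, -0.002, 0], [0, 0, 0, 0, -0.018, -0.002, 0], [0, 0, 0, 0, -0.024, -0.002, 0], [0, 0, 0, 0, -0.03, -0.002, 0], [0, 0, 0, 0, -0.036, -0.002, 0], [0, 0, 0, 0, -0.04, -0.002, 0], [0, 0, 0, 0, -0.04, -0.002, 0], [0, 0, 0, 0, -0.04, -0.002, 0]],
  ],
)

```text
time: 11.35
ee_pos: [0.6136, 0.0058, 0.1775]
eef_rot: [1.0, -0.013, 0.0, 0.0]
ft_force: [-0.1, -1.1, -1.2]
width: 0.0007
grip_force: 0.0
```

Run:
```python
from h import *
where();c=cams.camera('side');cv2.imwrite('pics/s4.png',cv2.resize(c['img'][130:380,200:470],None,fx=2.2,fy=2.2)[:,:,::-1])
```

```text
t 11.35 jig [ 43.8 106.3 177.5] toolx/y in jig [[1.0, -0.0], [-0.0, -1.0]] zax [ 0. -0. -1.] F [-0.1 -1.1 -1.2] w 0.0007
```

View pics/s4.png

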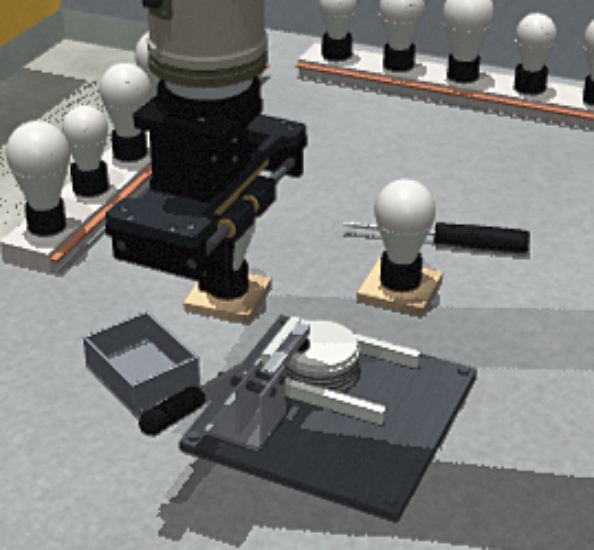

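The handle lies down to +y, locked (crop px (170, 410)), and the arm is level with its pad on the lamp at (305, 335). I retreat upward and check.

Request:
step_arm(
  deltas=[
    [[0, 0, 0, 0, 0, -0.03, 0], [0, 0, 0, 0, 0, -0.07, 0], [0, 0, 0, -0.04, 0, -0.09, 0], [0, 0, 0, -0.09, 0, -0.09, 0], [0, 0, 0, -0.14, 0, -0.09, 0], [0, 0, 0, -0.19, 0, -0.09, 0], [0, 0, 0, -0.22, 0, -0.09, 0], [0, 0, 0, -0.22, 0, -0.09, 0], [0, 0, 0, -0.22, 0, -0.09, 0]],
  ],
)

```text
time: 12.52
ee_pos: [0.3941, 0.0116, 0.2678]
eef_rot: [1.0, -0.013, 0.001, 0.0]
ft_force: [0.5, -0.0, -0.6]
width: 0.0006
grip_force: 0.0
```

Run:
```python
from h import *
where();c=cams.camera('side')
a=cv2.resize(c['img'][230:380,220:440],None,fx=3,fy=3)
t=cams.camera('top');cv2.imwrite('pics/s5.png',np.vstack([a[:,:560],cv2.resize(t['img'][180:330,245:385],(560,600))])[:590,:,::-1] if 0 else a[:,:,::-1])
```

```text
t 12.525 jig [-175.7  106.3  267.8] toolx/y in jig [[1.0, -0.0], [-0.0, -1.0]] zax [ 0.001 -0.    -1.   ] F [ 0.5 -0.  -0.6] w 0.0006
```

View pics/s5.png

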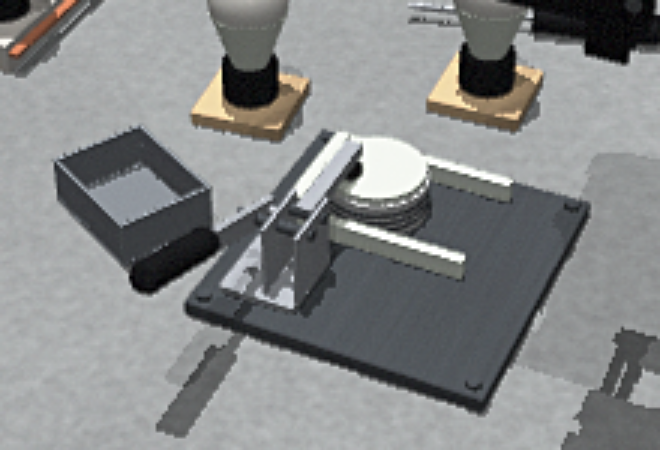

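The handle is still locked (px (175, 260)), the pad is on the lamp (352, 168), the lamp is against the stop and the bystanders are in place. I hand in the job.

```bash
python3 -c "
from bench import r
print(r.close_job())"
```

```text
the job is handed in; nothing more can be done
None
```

The lamp was pushed home against the stop, then the handle was pushed over its dead point and locked with the clamp pad on the lamp; the job was handed in at about 12.5 s with the robot clear of everything.

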